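# Hang the cordless driver in the yoke of the spring-balanced bench arm

## Robot

A 7-joint arm with a two-finger parallel gripper is mounted at the origin on the work surface. World frame = base frame: x ahead of the robot, y to its left, z up, the work surface at z = 0. Lengths are in m, angles in rad, forces in N, time in s.
With the tool pointing down it reaches from about 0.425 to 0.925 m from the base axis. Payload 6.8 kg.
Tool frame: the origin (TCP) lies between the finger pads; the fingertips stand 19 mm ahead of it and the grasp point (between the pads) is the TCP (tip_extent is the distance from the TCP to the fingertips, in m); z points along the fingers, x is the direction in which the jaws open and shut, and the axes are right-handed (so a half turn about z gives the same grasp; the last joint's range is limited). The gripper opens to 88 mm and grips with 3 to 60 N. Pads are 20 mm wide; open, the fingers measure 115 mm over their backs; the gripper's body (75 mm by 178 mm) begins 61 mm behind the grasp point.
Start: joints at [1.11, 0.477, 0.022, 1.555, -0.011, 1.109, -0.083], TCP at [0.233, -0.633, 0.242] pointing down, gripper open.
Joint ranges: [-2.96, 2.96], [-0.34, 2.1], [-1.41, 1.46], [0.24, 2.44], [-1.37, 4.51], [0.17, 1.92], [-2.96, 2.96]. Speed limits (rad/s): [2.39, 2.39, 3.14, 3.14, 3.14, 3.14, 3.14].

## Interface

Orientations are given as a unit quaternion [w, x, y, z].
In Python, from cell import observe, get_image, camera_info, finish_job, tip_extent gives the robot as it stands.
- The arm moves only by the tool drive_tool, never from a script. Its argument "increments" is a list of rows, each a list of 7 numbers: the shift along the tool's x, y, z in units of 40 mm (1.0 is 40 mm), then the turn, a rotation vector about the tool's x, y, z in units of 6 degrees (1.0 is 6 degrees), then the opening, from 0 (shut) to 1 (fully open). A call has 1 to 5 rows; each row shifts and turns the pose as measured when the row begins, along the tool's axes as they then stand; what a row does not reach is not made up. A row lasts 1/10 s, in which the tool goes at most 50 mm and 8.59 degrees, less where a joint would pass 70% of its speed; a pose out of reach is approached as far as the arm can. A call is refused whole if a number of a shift passes 1 or a number of a turn 1, either way. A call with a gripper value outside its range is refused whole. The fingers move at their own pace and stop on an object; "grip_force" is the grip in N (left out, the last holds). Time passes only in rows, so rows that do not move let the fingers close. It gives the time, the measured TCP pose, the force and the opening at its end, in the units of the state.
- observe(): the state, without advancing time (a new reading comes with each control period).
- get_image(name): name is "side" or "top"; returns the picture (480x640x3 uint8, red, green, blue); there is no depth.
- camera_info(name): a dict with "intrinsics" (3x3 intrinsics, pixels), "dist" ([k1, k2, p1, p2, k3] as OpenCV has them; the pictures are not rectified), "rvec" (rotation vector, rad) and "tvec" (3), from world to camera coordinates, as OpenCV has them. Camera axes: x right, y down, z forward; pixel columns grow to the right and rows downward; lengths in m; the calibration is good to about 2 mm. A picture is of the moment at which its call begins. camera_info takes no time and is no camera call.
- finish_job(): hands the job in, once; it reports no verdict.
The state is a dict: "t": time; "q": joint angles; "joint_velocities": joint speeds; "joint_efforts": joint torques, N m; "tool_pos": TCP position; "orientation": TCP orientation; "wrist_force": force on the tool from outside, world axes, zero at the start; "wrist_torque": the same for the moment, N m; "gripper_width": finger opening in m.
Only numpy, scipy, OpenCV 4.12 (cv2) and the standard library are available. Lean on these libraries where they do the work, as an engineer would, in place of code of your own. Each camera call takes 0.05 s, during which the arm holds its last target.

## Task

Take the cordless driver out of its charging dock and hang it by its collar in the yoke of the spring-balanced arm: slip the neck in through the yoke's mouth and seat the collar fully home. Ease it down as the arm sinks and let go only once the arm carries the whole weight and has settled, so that it neither drops nor springs up when you release it; do not force the yoke or push the arm onto its lower stop, and leave the other things on the bench where they lie.

Things in the scene. Friction and masses are not known exactly. Their poses are not given: they have to be found in the camera images.
- driver: cordless screwdriver, round, upright (bit down) in its dock; 0.35 to 0.7 kg with the battery fitted, centre of mass 28 mm below the origin. Origin on its axis at the underside of the steel collar, z up along the axis. Collar 38 mm wide, z 0 to 6 mm. Below it the neck, 22 mm wide, down to z = -20 mm, then the body, 36 mm wide, to -85 mm, then nose and bit to -115 mm
- driver_tail (a point): point on the driver's axis 38 mm above its origin, in the middle of the white round tail, 32 mm wide, which runs from 6 to 60 mm above the origin (domed cap to 66 mm): the place to grip it
- dock: charging dock, 84 x 84 mm, 74 mm tall, fixed to the bench; a 40 mm round socket runs 38 mm down from its top, where the driver's body stands with about 2 mm all round and its bit in a hole below: lift it straight up by 75 mm or more to clear it. Origin under its centre, on the bench
- yoke: red yoke and grey end bracket of the spring arm; origin at the bracket's upper pivot, 75 mm behind and 40 mm above the seat centre, axes as yoke_seat. Two parallel 300 mm links from the post keep the yoke level as it sinks on its arc (up to 5 mm outwards, then back). It starts to sink at about 2.7 N, then about 25 mm per newton: it rests 15 to 107 mm down by the driver's weight
- yoke_seat (a point): centre of the seat in the yoke at the arm's free end, on the seat face, 265 mm above the bench unloaded. x points level out of the open mouth, away from the post; z up. Unloaded it rests on its upper stop; lower stop 125 mm down. The arm also swivels level about its post, 1 N sideways at the yoke turns it. Seat 41 mm wide, rim and front lips 4 mm high: the neck enters by the mouth with the collar above the lips, then the collar drops inside them
- yoke_mouth (a point): point 37 mm out from the seat centre along the seat's x, level with the seat face, between the ends of the flared lead-in. The fork: plate 6 mm thick below the seat face, slot 25 mm wide, closed 12.5 mm behind the seat centre; prongs end 23 mm out, lips stand 17.5 to 23.5 mm out. The arm's end bracket begins 54 mm behind the seat and rises 50 mm above it
- lyre: bystander: half-built wooden lyre lying flat, about 400 x 140 x 40 mm, with an open loop at one end; origin under the wide part of its sound box
- pliers: bystander: long-nose pliers with blue handles, lying flat, 165 mm long, 14 mm thick; origin at the joint, on the bench
- cutters: bystander: side cutters with red handles, lying flat, 130 mm long, 14 mm thick; origin at the joint, on the bench
- rule: bystander: steel rule 300 x 28 x 4 mm lying flat; origin under its centre
- awl: bystander: wood-handled awl 190 mm long lying flat
- glue: bystander: yellow glue bottle with red cap, 60 mm wide, 150 mm tall, standing; origin under its base
- sanding_block: bystander: cork sanding block 110 x 65 x 30 mm; origin under its centre
Mind the look-alikes: they are no part of the job. Of the things that look like the dock, take the one that is farthest from the robot's base at the start.

How it is judged:
On the way, in this order (a step that is already met when the one before it is completed fails the run):
1. the driver is lifted out of its dock in the gripper (z of driver in the frame of dock above 0.165 m and contact force between the fingers and driver above 1 N), for 0.2 s.
2. still held, the driver's collar sits home in the yoke, the arm has sunk under the load and stands still (horizontal distance between driver and yoke_seat below 0.005 m and z of driver in the frame of yoke_seat between -0.003 and 0.002 m and angle between driver's own z axis and vertical below 0.1 rad and linear speed of yoke below 0.015 m/s and height (world z) of yoke_seat below 0.256 m and contact force between the fingers and driver above 0.5 N), for 0.2 s.
At the end, for the whole second after the job is handed in: The driver hangs free and at rest in the yoke: collar home on the seat (its underside within 2 mm of the seat face and 5 mm of the seat's centre), upright within 0.1 rad, its weight carried by the sunken arm between its stops (seat face 146 to 256 mm above the bench), arm still, gripper clear of it (horizontal distance between driver and yoke_seat below 0.005 m and z of driver in the frame of yoke_seat between -0.003 and 0.002 m and angle between driver's own z axis and vertical below 0.1 rad and linear speed of yoke below 0.01 m/s and height (world z) of yoke_seat between 0.146 and 0.256 m and contact force between driver and yoke above 1.5 N and linear speed of driver below 0.02 m/s and contact force between each of the arm, the fingers and driver below 0.05 N); the robot touches nothing.
It fails at once if the arm lurches with the driver let go: it drops or springs up at more than 5 cm/s at the yoke while the fingers do not hold the driver (contact force between the fingers and driver below 0.05 N and linear speed of yoke above 0.05 m/s).
It fails at once if the driver or the gripper is forced against the yoke with more than 15 N (contact force between any of driver, the fingers and yoke above 15 N).
It fails at once if the arm is pushed onto its lower stop (seat face under 142 mm above the bench) (height (world z) of yoke_seat below 0.142 m).
It fails at once if a bystander is shoved more than 25 mm (distance of any of lyre, pliers, cutters, rule, awl, glue, sanding_block from where it was at the start of the episode above 0.025 m).
It also fails if it takes over 67 s, if anything falls off the work surface, if the arm or the gripper's body presses on something with over 40 N, if the wrist force passes 120 N, or if a joint passes its speed limit or range.

## Working session

There is one attempt and no reset: what is moved stays moved. The work goes in short steps, Python scripts to look and compute and a tool call to move; the robot and the scene stay as the last step left them, time stands still between calls to the robot, and variables do not carry over. Pictures are saved under pics/ and viewed, and the job is handed in when it is done.

Besides the shell and the picture viewer there is one more tool, called after "Request:" as name(argument=value, ...), one argument or row to a line, values as JSON. drive_tool: Moves the arm, as the interface text tells. Its arguments: {"type":"object","properties":{"increments":{"type":"array"},"grip_force":{"type":"number"}},"required":["increments"]}

```bash
mkdir -p pics; ls; python3 - <<'E'
from cell import *
import cv2
print(observe(), tip_extent)
for n in("side","top"):
    im=get_image(n); cv2.imwrite(f"pics/{n}0.png",im[:,:,::-1]); print(n,camera_info(n))
E
```

```text
pics
{'t': 0.0, 'q': array([ 1.10989182,  0.47773422,  0.02232483,  1.55640352, -0.01149044,
        1.10928208, -0.08310845]), 'joint_velocities': array([-3.46171901e-03, -1.13281222e-03, -5.37642240e-04, -1.39847127e-03,
        2.73571593e-04, -1.91690846e-03,  2.78288120e-05]), 'joint_efforts': array([ 4.32915135e-05, -5.82842445e+01,  1.53492149e+00, -2.72601718e+01,
       -5.43174322e-02,  1.70050986e-02,  1.45077565e-04]), 'tool_pos': array([ 0.23304303, -0.63291922,  0.24074581]), 'orientation': array([-4.33351370e-04,  8.20231427e-01, -5.72031192e-01, -7.30758663e-04]), 'wrist_force': array([-1.03143884,  0.8165146 , -0.26593013]), 'wrist_torque': array([ 0.07960579, -0.00631418, -0.00576973]), 'gripper_width': 0.08768385480238926} 0.019
side {'intrinsics': array([[490.42734186,   0.        , 310.67299464],
       [  0.        , 490.42734186, 238.92734918],
       [  0.        ,   0.        ,   1.        ]]), 'dist': array([-0.09843132,  0.        ,  0.        ,  0.        ,  0.        ]), 'rvec': array([ 0.88161771, -2.40625809,  1.21672097]), 'tvec': array([0.39152152, 0.34553098, 1.0245681 ])}
top {'intrinsics': array([[611.57996922,   0.        , 307.22977309],
       [  0.        , 611.57996922, 228.9609239 ],
       [  0.        ,   0.        ,   1.        ]]), 'dist': array([-0.04682193,  0.        ,  0.        ,  0.        ,  0.        ]), 'rvec': array([ 2.18266176, -2.18740868,  0.08551631]), 'tvec': array([0.01995772, 0.50760387, 1.52013238])}
```

View pics/side0.png

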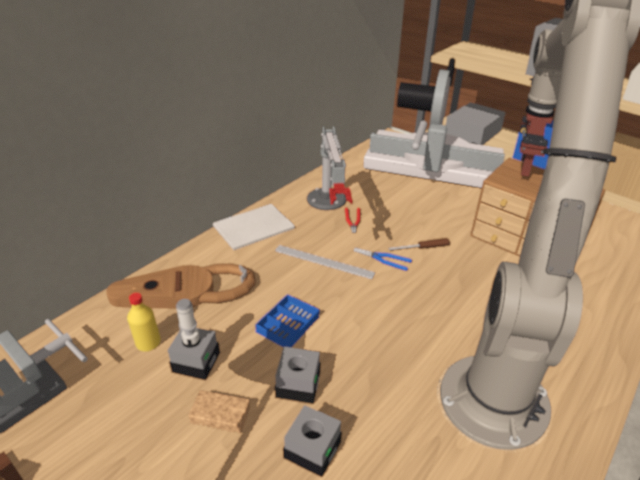

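View pics/top0.png

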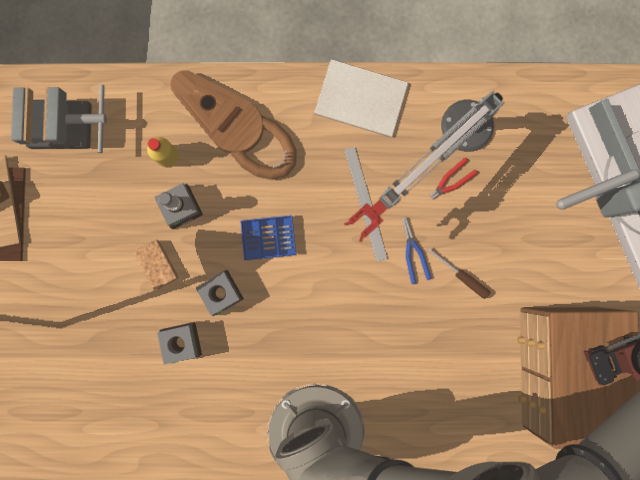

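The driver stands at top (172,202) and side (188,320), in the dock at top (180,205). The dock look-alikes are at top (220,293) and (180,343), both empty and nearer the base. The red yoke is at top (368,218), with its mouth pointing to the lower left. I'll check these in crops.

```bash
cat > h.py <<'E'
import numpy as np, cv2
from cell import *
def cam(n):
    c=camera_info(n); return c['intrinsics'],c['dist'],np.array(c['rvec'],float),np.array(c['tvec'],float)
def ray(n,uv):
    K,d,r,t=cam(n); R=cv2.Rodrigues(r)[0]
    p=cv2.undistortPoints(np.array([[uv]],float),K,d)[0,0]
    v=R.T@np.array([p[0],p[1],1]); return -R.T@t, v/np.linalg.norm(v)
def atz(n,uv,z):
    o,v=ray(n,uv); return o+v*(z-o[2])/v[2]
def tri(a,b):
    o1,v1=ray("top",a);o2,v2=ray("side",b)
    s=np.linalg.lstsq(np.c_[v1,-v2],o2-o1,rcond=None)[0]
    p,q=o1+v1*s[0],o2+v2*s[1]; return (p+q)/2, np.linalg.norm(p-q)
def proj(n,P):
    K,d,r,t=cam(n); return cv2.projectPoints(np.array(P,float).reshape(-1,3),r,t,K,d)[0][:,0]
def crop(n,f,x,y,w,h,s,im=None):
    im=get_image(n) if im is None else im
    c=cv2.resize(im[y:y+h,x:x+w],None,fx=s,fy=s,interpolation=cv2.INTER_CUBIC)
    cv2.imwrite(f"pics/{f}.png",c[:,:,::-1])
E
python3 - <<'E'
from h import *
t=cv2.imread("pics/top0.png")[:,:,::-1]; s=cv2.imread("pics/side0.png")[:,:,::-1]
crop("top","c_td",140,170,80,60,8,t); crop("side","c_sd",150,280,80,110,5,s)
crop("top","c_ty",335,160,100,90,6,t); crop("side","c_sy",300,120,70,90,6,s)
E
```

```text
(no output)
```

View pics/c_td.png

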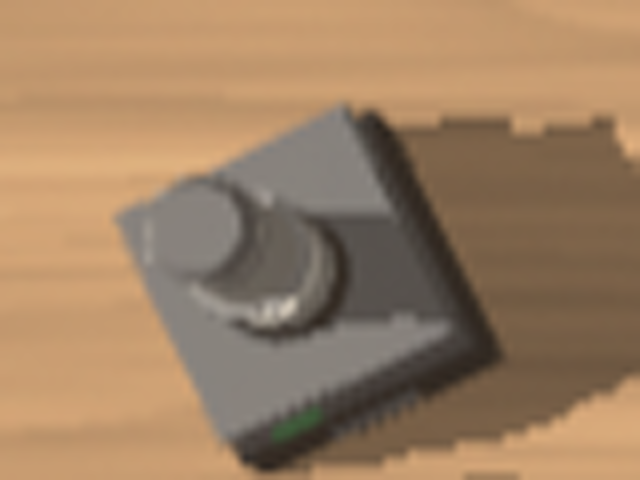

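View pics/c_sd.png

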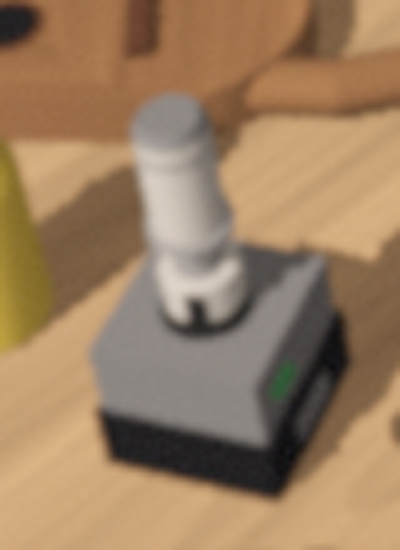

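View pics/c_ty.png

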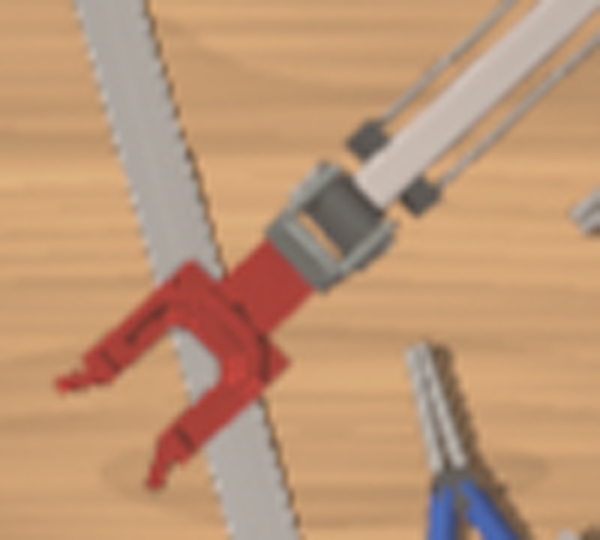

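View pics/c_sy.png

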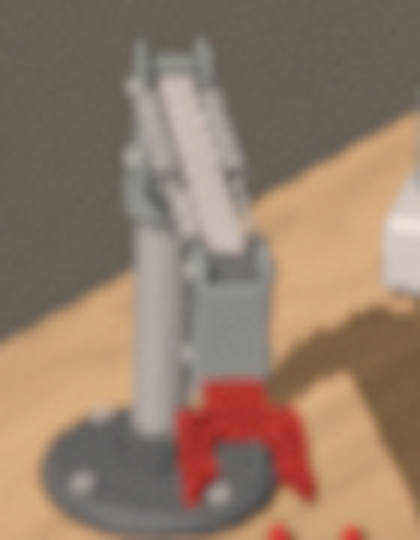

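```bash
python3 - <<'E'
from h import *
np.set_printoptions(precision=4,suppress=True)
f=lambda x,y:(140+x/8-.4,170+y/8-.4)
C=[atz("top",f(*p),.074) for p in((345,105),(120,215),(225,440),(455,325))]
print("dock",np.mean(C,0),[np.linalg.norm(C[i]-C[i-1]) for i in range(4)])
print("cap top z.186",atz("top",f(197,228),.183))
print("tri cap",tri(f(197,228),(150+173/5-.4,280+120/5-.4)))
g=lambda x,y:(335+x/6-.4,160+y/6-.4)
a,b=atz("top",g(62,385),.265),atz("top",g(153,487),.265)
print("tips",a,b,np.linalg.norm(a-b),(a+b)/2)
l1,l2=atz("top",g(105,368),.269),atz("top",g(180,445),.269)
print("lips",l1,l2,(l1+l2)/2)
k1,k2=atz("top",g(192,262),.269),atz("top",g(288,360),.269); print("back corners",k1,k2,(k1+k2)/2,np.linalg.norm(k1-k2))
c1,c2=atz("top",g(270,238),.315),atz("top",g(325,290),.315); print("bracket front",(c1+c2)/2)
for z in(0,.265): print("beam far",z)
E
```

```text
dock [0.5665 0.3403 0.074 ] [np.float64(0.07593764986510339), np.float64(0.07625522589910416), np.float64(0.0765590135972585), np.float64(0.07797835076982362)]
cap top z.186 [0.566  0.3425 0.183 ]
tri cap (array([0.5651, 0.3413, 0.1856]), np.float64(0.0016710437227291078))
tips [ 0.5001 -0.06    0.265 ] [ 0.464  -0.0918  0.265 ] 0.04809096655603395 [ 0.482  -0.0759  0.265 ]
lips [ 0.5057 -0.0749  0.269 ] [ 0.4785 -0.1011  0.269 ] [ 0.4921 -0.088   0.269 ]
back corners [ 0.5432 -0.1059  0.269 ] [ 0.5084 -0.1394  0.269 ] [ 0.5258 -0.1227  0.269 ] 0.04825447247538337
bracket front [ 0.5371 -0.1372  0.315 ]
beam far 0
beam far 0.265
```

```bash
cat > ov.py <<'E'
from h import *
def overlay(n,im,seat,ang,f,x,y,w,h,s):
    d=np.array([np.cos(ang),np.sin(ang),0]);l=np.array([-d[1],d[0],0]);S=np.array(seat)
    c=cv2.resize(im[y:y+h,x:x+w],None,fx=s,fy=s,interpolation=cv2.INTER_CUBIC)[:,:,::-1].copy()
    def pl(pts,col):
        q=proj(n,[S+d*a+l*b+np.array([0,0,e]) for a,b,e in pts])
        q=((q-[x,y]+.5)*s).astype(int); cv2.polylines(c,[q.reshape(-1,1,2)],False,col,1)
    T=np.linspace(0,2*np.pi,60)
    U=np.linspace(np.pi/2,3*np.pi/2,30)
    pl([(23,12.5e-3*1,0)] and [(.023,.0125,0)]+[(.0125*np.cos(u),.0125*np.sin(u),0) for u in U]+[(.023,-.0125,0)],(0,255,0))
    pl([(.0205*np.cos(u),.0205*np.sin(u),.004) for u in T],(255,255,0))
    for a in(.0175,.0235,.037): pl([(a,-.024,.004),(a,.024,.004)],(255,0,0))
    pl([(-.054,-.02,.05),(-.054,.02,.05)],(255,0,255))
    pl([(-.054,0,.0),(.037,0,0)],(0,255,255))
    cv2.imwrite(f"pics/{f}.png",c)
if __name__=="__main__":
    t=cv2.imread("pics/top0.png")[:,:,::-1]; s=cv2.imread("pics/side0.png")[:,:,::-1]
    print(atz("top",(468,125),0.0),np.rad2deg(np.arctan2(-.1027-atz("top",(468,125),0)[1],.5065-atz("top",(468,125),0)[0])))
    S=[.5065,-.1027,.265];A=np.deg2rad(133)
    overlay("top",t,S,A,"o_t",335,185,70,60,10); overlay("side",s,S,A,"o_s",310,160,60,60,10)
E
python3 ov.py
```

```text
[ 0.77874047 -0.39903353  0.        ] 132.5735692027267
```

View pics/o_t.png

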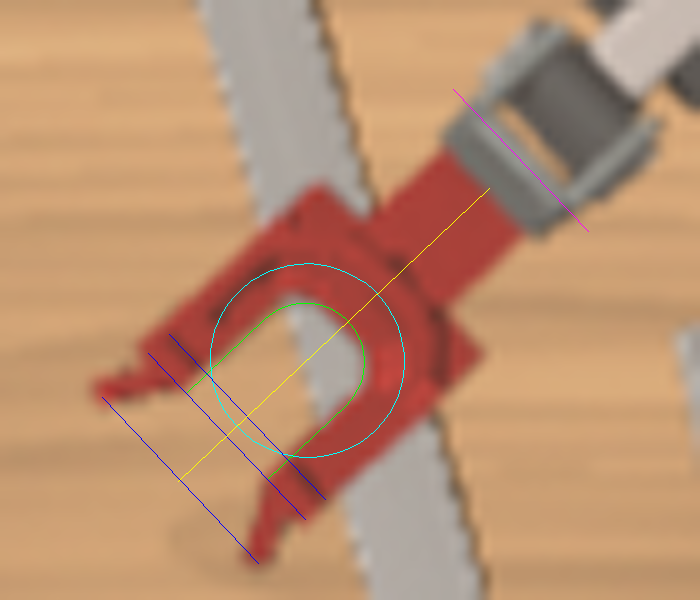

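View pics/o_s.png

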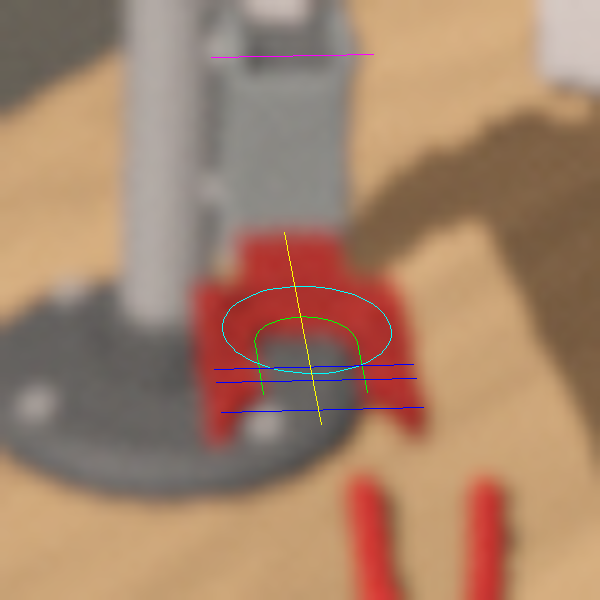

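The overlay fits in the top view: seat about (0.5065, -0.1027), mouth at 133°. The side view sits about 2 px off, which is the calibration level. The driver is at about (0.566, 0.341), and the cap triangulates to z 0.186 against an expected 0.187. I'm choosing the dock that holds the driver, which is the farthest one. First I'll lift and yaw the jaws to 43°, perpendicular to the mouth axis.

Request:
drive_tool(
  increments=[
    [0,0,-0.3,0,0,-1,1],
    [0,0,-0.3,0,0,-1,1],
    [0,0,-0.3,0,0,-1,1],
    [0,0,-0.3,0,0,-1,1],
    [0,0,-0.3,0,0,-1,1],
  ],
)

```text
t: 0.6
tool_pos: [0.2322, -0.6304, 0.2972]
orientation: [-0.004, 0.944, -0.331, -0.004]
wrist_force: [0.0, -0.0, 0.3]
gripper_width: 0.0878
```

Request:
drive_tool(
  increments=[
    [0,0,-0.3,0,0,-1,1],
    [0,0,-0.3,0,0,-1,1],
    [0,0,-0.3,0,0,-1,1],
    [0,0,-0.3,0,0,-1,1],
    [0,0,-0.3,0,0,-1,1],
  ],
)

```text
t: 1.1
tool_pos: [0.2318, -0.6298, 0.3566]
orientation: [-0.008, 0.998, -0.064, -0.005]
wrist_force: [0.5, 0.1, 0.2]
gripper_width: 0.0878
```

Request:
drive_tool(
  increments=[
    [0,0,-0.4,0,0,-1,1],
    [0,0,-0.4,0,0,-1,1],
    [0,0,-0.4,0,0,-1,1],
    [0,0,-0.4,0,0,-1,1],
    [0,0,-0.4,0,0,-1,1],
  ],
)

```text
t: 1.6
tool_pos: [0.2315, -0.63, 0.4359]
orientation: [-0.012, 0.978, 0.207, -0.003]
wrist_force: [-0.4, -0.3, -0.4]
gripper_width: 0.0877
```

Request:
drive_tool(
  increments=[
    [0,0,-0.3,0,0,-1,1],
    [0,0,0,0,0,-1,1],
    [0,0,0,0,0,-1,1],
    [0,0,0,0,0,-0.5,1],
  ],
)

```text
t: 2.0
tool_pos: [0.2316, -0.6306, 0.4495]
orientation: [-0.012, 0.921, 0.39, -0.001]
wrist_force: [-0.6, 0.3, -0.5]
gripper_width: 0.088
```

```bash
cat >> h.py <<'E'
from scipy.spatial.transform import Rotation as Ro
def tool():
    o=observe(); q=o['orientation']; R=Ro.from_quat([q[1],q[2],q[3],q[0]])
    return o,np.array(o['tool_pos']),R
def to(P,ang):
    """units to world point P, with yaw ang deg, straight down"""
    o,p,R=tool()
    X=np.array([np.cos(np.deg2rad(ang)),np.sin(np.deg2rad(ang)),0]);Z=np.array([0,0,-1.])
    Rt=Ro.from_matrix(np.c_[X,np.cross(Z,X),Z])
    u=R.inv().apply(np.array(P)-p)/.04; w=(R.inv()*Rt).as_rotvec(degrees=True)/6
    np.set_printoptions(precision=3,suppress=True)
    print("t",o['t'],"pos",p,"q",o['q'],"shift",u,"turn",w,"F",o['wrist_force'],"w",o['gripper_width'])
E
python3 - <<'E'
from h import *
to([.566,.341,.30],43); to([.5065,-.1027,.5],43)
E
```

```text
t 2.0 pos [ 0.232 -0.631  0.45 ] q [ 1.351  0.41  -0.348  1.212  0.134  1.566  1.827] shift [ 23.222 -10.821   4.177] turn [-0.222 -0.072  0.478] F [-0.629  0.304 -0.486] w 0.08798015488507847
t 2.0 pos [ 0.232 -0.631  0.45 ] q [ 1.351  0.41  -0.348  1.212  0.134  1.566  1.827] shift [14.267 -4.283 -1.048] turn [-0.222 -0.072  0.478] F [-0.629  0.304 -0.486] w 0.08798015488507847
```

Request:
drive_tool(
  increments=[
    [0.95,-0.25,0,-0.2,0,0.4,1],
    [0.95,-0.25,0,0,0,0,1],
    [0.95,-0.25,0,0,0,0,1],
    [0.95,-0.25,0,0,0,0,1],
    [0.95,-0.25,0,0,0,0,1],
  ],
)

```text
t: 2.5
tool_pos: [0.3311, -0.4624, 0.4459]
orientation: [-0.006, 0.931, 0.364, 0.002]
wrist_force: [0.0, 0.8, -0.1]
gripper_width: 0.0876
```

Request:
drive_tool(
  increments=[
    [0.95,-0.25,0,0,0,0,1],
    [0.95,-0.25,0,0,0,0,1],
    [0.95,-0.25,0,0,0,0,1],
    [0.95,-0.25,0,0,0,0,1],
    [0.95,-0.25,0,0,0,0,1],
  ],
)

```text
t: 3.0
tool_pos: [0.4387, -0.2888, 0.4461]
orientation: [-0.007, 0.931, 0.364, 0.0]
wrist_force: [0.7, -0.2, 0.1]
gripper_width: 0.0878
```

Request:
drive_tool(
  increments=[
    [0.95,-0.4,0,0,0,0,1],
    [0.9,-0.6,0,0,0,0,1],
    [0.9,-0.7,0,0,0,0,1],
    [0.9,-0.7,0,0,0,0,1],
    [0.9,-0.7,0,0,0,0,1],
  ],
)

```text
t: 3.5
tool_pos: [0.4896, -0.0667, 0.4465]
orientation: [-0.008, 0.932, 0.363, -0.001]
wrist_force: [0.9, -0.4, 0.5]
gripper_width: 0.0877
```

```bash
python3 - <<'E'
from h import *
to([.566,.341,.30],43)
E
```

```text
t 3.5 pos [ 0.49  -0.067  0.447] q [ 0.709  0.103 -0.746  1.624  0.056  1.449  0.702] shift [ 8.285 -6.16   3.791] turn [-0.143 -0.041 -0.074] F [ 0.858 -0.366  0.476] w 0.08770371488296104
```

Request:
drive_tool(
  increments=[
    [0.9,-0.7,0.1,-0.1,0,0,1],
    [0.9,-0.7,0.3,0,0,0,1],
    [0.9,-0.7,0.4,0,0,0,1],
    [0.9,-0.65,0.4,0,0,0,1],
    [0.9,-0.65,0.4,0,0,0,1],
  ],
)

```text
t: 4.0
tool_pos: [0.5306, 0.1641, 0.3839]
orientation: [-0.001, 0.932, 0.362, 0.003]
wrist_force: [0.0, -1.7, -1.1]
gripper_width: 0.0878
```

Request:
drive_tool(
  increments=[
    [0.9,-0.65,0.4,0,0,0,1],
    [0.9,-0.65,0.4,0,0,0,1],
    [0.9,-0.65,0.4,0,0,0,1],
    [0.8,-0.5,0.4,0,0,0,1],
  ],
)

```text
t: 4.4
tool_pos: [0.5684, 0.3378, 0.3159]
orientation: [-0.0, 0.932, 0.361, 0.002]
wrist_force: [1.1, 0.2, 0.6]
gripper_width: 0.0875
```

```bash
python3 - <<'E'
from h import *
to([.566,.341,.30],43); to([.566,.341,.159],43)
E
```

```text
t 4.4 pos [0.568 0.338 0.316] q [-0.059  0.529 -0.856  1.46   0.405  1.332 -0.202] shift [ 0.008 -0.1    0.397] turn [ 0.012 -0.034 -0.109] F [1.107 0.174 0.589] w 0.08750140509477908
t 4.4 pos [0.568 0.338 0.316] q [-0.059  0.529 -0.856  1.46   0.405  1.332 -0.202] shift [-0.004 -0.104  3.922] turn [ 0.012 -0.034 -0.109] F [1.107 0.174 0.589] w 0.08750140509477908
```

Request:
drive_tool(
  increments=[
    [0,-0.1,0.8,0,0,-0.1,1],
    [0,0,0.8,0,0,0,1],
    [0,0,0.8,0,0,0,1],
    [0,0,0.8,0,0,0,1],
    [0,0,0.7,0,0,0,1],
  ],
)

```text
t: 4.9
tool_pos: [0.5633, 0.3506, 0.1524]
orientation: [-0.003, 0.929, 0.371, 0.001]
wrist_force: [1.2, 0.1, -0.6]
gripper_width: 0.0878
```

```bash
python3 - <<'E'
from h import *
to([.566,.341,.159],43)
s=get_image("side");crop("side","g1",130,230,120,150,5,s);crop("top","g1t",110,150,120,100,6)
E
```

```text
t 4.9 pos [0.563 0.351 0.152] q [-0.113  0.674 -0.792  1.626  0.528  1.063 -0.296] shift [-0.115  0.22  -0.165] turn [-0.041 -0.045  0.092] F [ 1.24   0.079 -0.594] w 0.08780703108635568
```

View pics/g1.png

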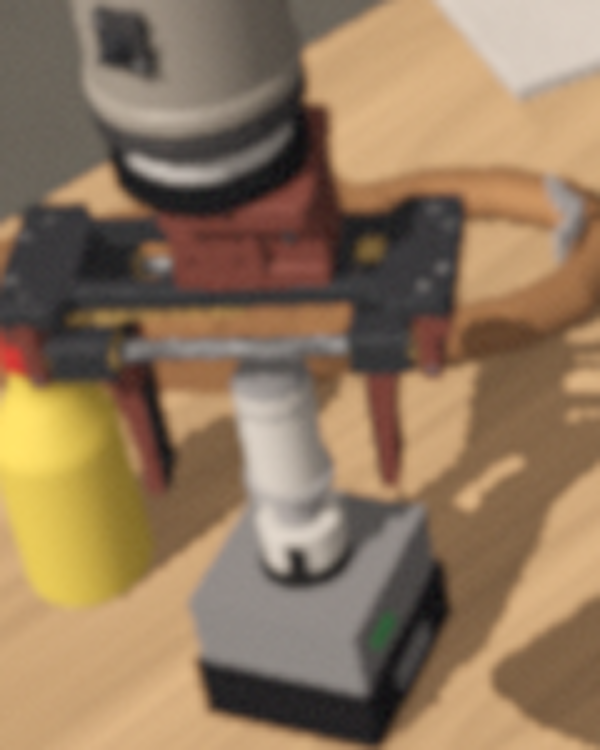

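View pics/g1t.png

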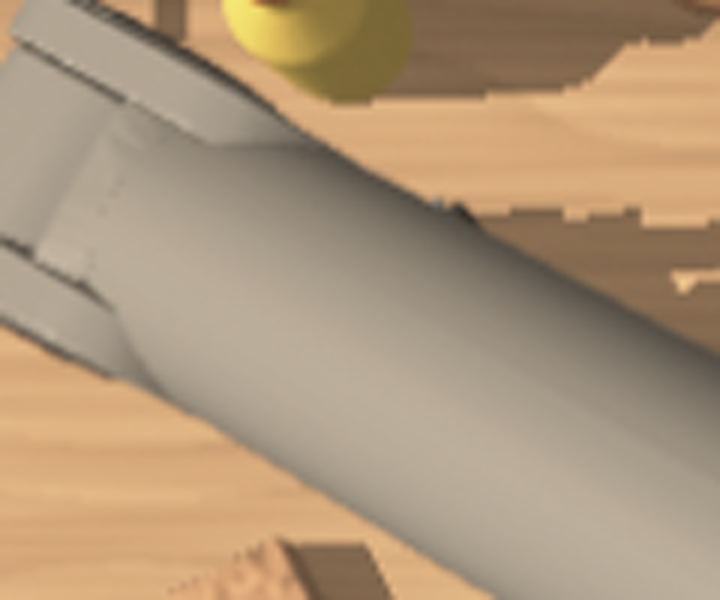

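The jaws straddle the tail at side crop (285,420). The tool overshot by about 9 mm in y. I'll correct that, then close.

Request:
drive_tool(
  increments=[
    [-0.1,0.2,-0.15,0,0,0,1],
    [0,0,0,0,0,0,1],
  ],
)

```text
t: 5.2
tool_pos: [0.5651, 0.34, 0.1579]
orientation: [-0.002, 0.929, 0.371, -0.001]
wrist_force: [-0.0, -0.3, -0.3]
gripper_width: 0.0875
```

```bash
python3 - <<'E'
from h import *
to([.566,.341,.159],43)
E
```

```text
t 5.2 pos [0.565 0.34  0.158] q [-0.094  0.666 -0.796  1.627  0.52   1.075 -0.277] shift [ 0.034 -0.004 -0.027] turn [-0.049  0.011  0.093] F [-0.048 -0.332 -0.34 ] w 0.08754856253703741
```

Request:
drive_tool(
  increments=[
    [0,0,0,0,0,0.1,0],
    [0,0,0,0,0,0,0],
    [0,0,0,0,0,0,0],
    [0,0,0,0,0,0,0],
    [0,0,0,0,0,0,0],
  ],
  grip_force=25,
)

```text
t: 5.7
tool_pos: [0.5675, 0.3411, 0.1638]
orientation: [-0.003, 0.931, 0.365, 0.003]
wrist_force: [-0.3, 0.3, -0.5]
gripper_width: 0.0514
```

Request:
drive_tool(
  increments=[
    [0,0,0,0,0,0,0],
    [0,0,0,0,0,0,0],
    [0,0,0,0,0,0,0],
  ],
)

```text
t: 6.0
tool_pos: [0.5673, 0.3414, 0.1638]
orientation: [-0.003, 0.931, 0.365, 0.003]
wrist_force: [0.1, 0.2, 0.9]
gripper_width: 0.0316
```

Request:
drive_tool(
  increments=[
    [0,0,0,0,0,0,0],
    [0,0,-0.2,0,0,0,0],
    [0,0,-0.3,0,0,0,0],
    [0,0,-0.3,0,0,0,0],
    [0,0,-0.3,0,0,0,0],
  ],
)

```text
t: 6.5
tool_pos: [0.5658, 0.3396, 0.2066]
orientation: [-0.002, 0.931, 0.365, -0.0]
wrist_force: [-0.2, -0.3, -5.5]
gripper_width: 0.0317
```

```bash
python3 - <<'E'
from h import *
to([.5673,.3414,.3],43)
E
```

```text
t 6.5 pos [0.566 0.34  0.207] q [-0.077  0.617 -0.82   1.586  0.477  1.149 -0.255] shift [ 0.061 -0.018 -2.335] turn [-0.047 -0.01  -0.021] F [-0.248 -0.272 -5.544] w 0.031693880135512165
```

Request:
drive_tool(
  increments=[
    [0,0,-0.6,0,0,0,0],
    [0,0,-0.6,0,0,0,0],
    [0,0,-0.6,0,0,0,0],
    [0,0,-0.6,0,0,0,0],
    [0,0,-0.6,0,0,0,0],
  ],
)

```text
t: 7.0
tool_pos: [0.5632, 0.3365, 0.3327]
orientation: [-0.001, 0.931, 0.366, -0.004]
wrist_force: [0.2, 0.5, -6.1]
gripper_width: 0.0317
```

Request:
drive_tool(
  increments=[
    [0,0,0,0,0,0,0],
    [0,0,0,0,0,0,0],
    [0,0,0,0,0,0,0],
  ],
)

```text
t: 7.3
tool_pos: [0.5628, 0.3372, 0.3364]
orientation: [-0.001, 0.931, 0.366, -0.002]
wrist_force: [0.0, 0.8, -5.6]
gripper_width: 0.0312
```

```bash
python3 - <<'E'
from h import *
d=np.array([np.cos(np.deg2rad(133)),np.sin(np.deg2rad(133))]);S=np.array([.5065,-.1027])
P=S+.14*d; print(P)
to([*P,.32],43)
s=get_image("side");crop("side","g2",130,180,140,180,4,s)
E
```

```text
[ 4.11020230e-01 -3.10481773e-04]
t 7.3 pos [0.563 0.337 0.336] q [-0.055  0.513 -0.867  1.438  0.388  1.373 -0.184] shift [-8.525  3.59   0.429] turn [-0.031  0.034 -0.008] F [ 0.034  0.822 -5.641] w 0.031224174471310488
```

View pics/g2.png

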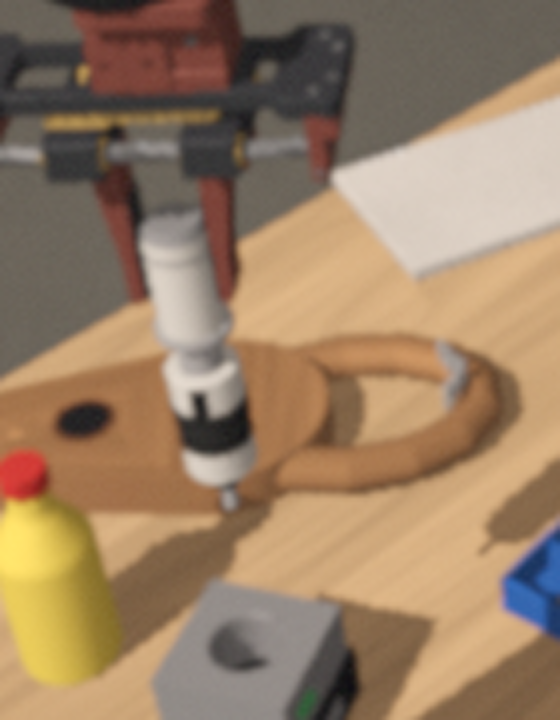

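Request:
drive_tool(
  increments=[
    [-0.6,0.3,0,0,0,0,0],
    [-0.8,0.45,0,0,0,0,0],
    [-0.8,0.45,0,0,0,0,0],
    [-0.8,0.45,0,0,0,0,0],
    [-0.8,0.45,0,0,0,0,0],
  ],
)

```text
t: 7.85
tool_pos: [0.5037, 0.1707, 0.3283]
orientation: [-0.003, 0.929, 0.371, -0.009]
wrist_force: [1.1, -0.5, -4.7]
gripper_width: 0.0316
```

Request:
drive_tool(
  increments=[
    [-0.8,0.45,0,0,0,0,0],
    [-0.8,0.45,0,0,0,0,0],
    [-0.8,0.45,0,0,0,0,0],
    [-0.6,0.4,0,0,0,0,0],
    [-0.5,0.3,0,0,0,0,0],
  ],
)

```text
t: 8.35
tool_pos: [0.4513, 0.0051, 0.3235]
orientation: [-0.004, 0.929, 0.369, -0.014]
wrist_force: [-0.3, 0.8, -5.6]
gripper_width: 0.0319
```

```bash
python3 - <<'E'
from h import *
d=np.array([np.cos(np.deg2rad(133)),np.sin(np.deg2rad(133))]);S=np.array([.5065,-.1027])
P=S+.085*d; print(P)
to([*P,.322],43)
E
```

```text
[ 0.44853014 -0.04053494]
t 8.35 pos [0.451 0.005 0.323] q [ 0.672  0.116 -0.87   1.894  0.092  1.203  0.526] shift [-0.833  0.782  0.043] turn [-0.168  0.224  0.061] F [-0.281  0.848 -5.613] w 0.031925455988490184
```

Request:
drive_tool(
  increments=[
    [-0.3,0.25,0,-0.1,0.1,0,0],
    [-0.3,0.25,0,-0.1,0.1,0,0],
    [-0.2,0.2,0,0,0,0,0],
    [0,0,0,0,0,0,0],
  ],
)

```text
t: 8.75
tool_pos: [0.4427, -0.0434, 0.3199]
orientation: [0.002, 0.93, 0.366, -0.004]
wrist_force: [0.2, 0.5, -5.3]
gripper_width: 0.0315
```

```bash
python3 - <<'E'
from h import *
d=np.array([np.cos(np.deg2rad(133)),np.sin(np.deg2rad(133))]);S=np.array([.5065,-.1027])
P=S+.085*d; print(P)
to([*P,.322],43)
s=get_image("side");cv2.imwrite("pics/s3.png",s[:,:,::-1]);crop("side","g3",240,100,150,150,5,s)
t=get_image("top");cv2.imwrite("pics/t3.png",t[:,:,::-1]);crop("top","g3t",280,150,140,110,5,t)
E
```

```text
[ 0.44853014 -0.04053494]
t 8.75 pos [ 0.443 -0.043  0.32 ] q [ 0.753  0.082 -0.827  1.927  0.071  1.168  0.65 ] shift [ 0.155  0.047 -0.053] turn [-0.002  0.086 -0.   ] F [ 0.154  0.549 -5.345] w 0.031535465008324166
```

View pics/g3.png

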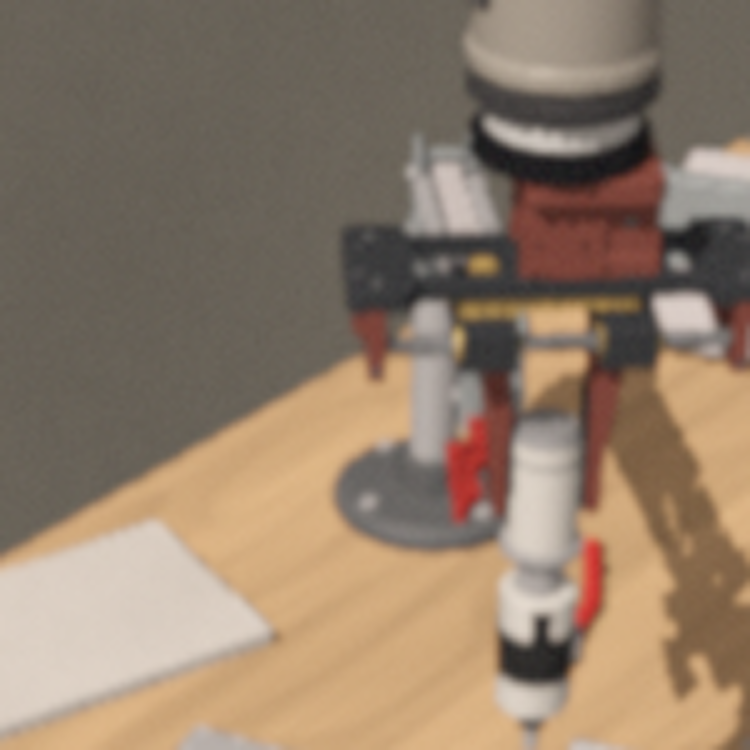

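View pics/g3t.png

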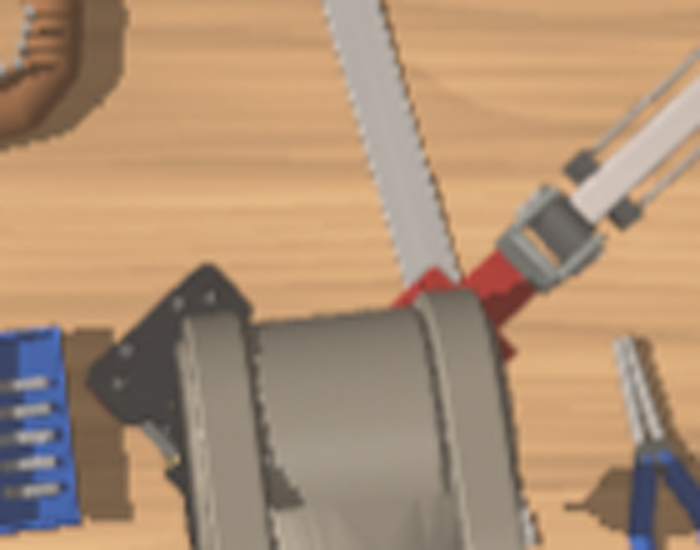

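```bash
cat > ovd.py <<'E'
from h import *
def ovd(f,C,img,x,y,w,h,s):
    c=cv2.resize(img[y:y+h,x:x+w],None,fx=s,fy=s,interpolation=cv2.INTER_CUBIC)
    T=np.linspace(0,2*np.pi,50)
    for z,r,col in((0,.019,(255,0,0)),(.006,.019,(255,0,255)),(-.02,.018,(0,255,0)),(-.085,.018,(255,255,0)),(.06,.016,(0,0,255))):
        q=proj("side",[[C[0]+r*np.cos(a),C[1]+r*np.sin(a),C[2]+z] for a in T]); q=((q-[x,y]+.5)*s).astype(int)
        cv2.polylines(c,[q.reshape(-1,1,2)],True,col,1)
    cv2.imwrite(f"pics/{f}.png",c)
if __name__=="__main__":
    o,p,R=tool(); ovd("d3",p+[0,0,-.043],cv2.imread("pics/s3.png"),325,170,50,90,8)
E
python3 ovd.py
```

```text
(no output)
```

View pics/d3.png

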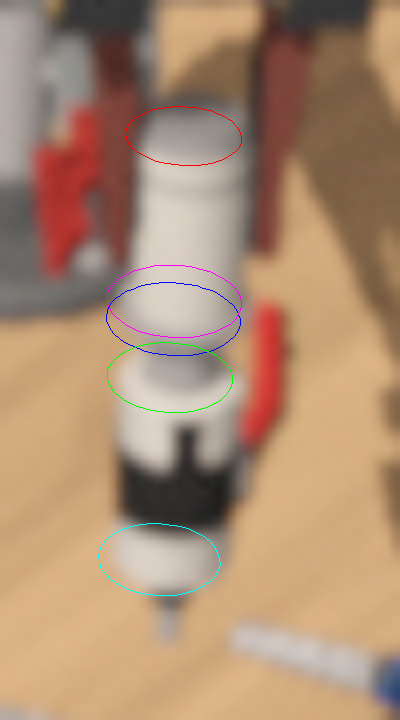

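Request:
drive_tool(
  increments=[
    [0.15,0.05,0.1,0,0.1,0,0],
    [0,0.15,0,0,0,0,0],
    [0,0.2,0,0,0,0,0],
    [0,0.2,0,0,0,0,0],
    [0,0,0,0,0,0,0],
  ],
)

```text
t: 9.35
tool_pos: [0.4669, -0.0524, 0.3155]
orientation: [-0.002, 0.929, 0.37, 0.002]
wrist_force: [-0.6, 0.7, -5.1]
gripper_width: 0.0315
```

```bash
python3 - <<'E'
from h import *
to([.5065,-.1027,.317],43)
E
```

```text
t 9.35 pos [ 0.467 -0.052  0.316] q [ 0.744  0.136 -0.82   1.89   0.103  1.158  0.646] shift [-0.148  1.593 -0.04 ] turn [-0.019 -0.048  0.081] F [-0.566  0.668 -5.15 ] w 0.03147874392572154
```

Request:
drive_tool(
  increments=[
    [-0.1,0.1,0,0,0,0,0],
    [0,0.1,0,0,0,0,0],
    [0,0.1,0,0,0,0,0],
    [0,0,0,0,0,0,0],
  ],
)

```text
t: 9.75
tool_pos: [0.4728, -0.0652, 0.3154]
orientation: [-0.002, 0.929, 0.37, 0.002]
wrist_force: [-0.3, 0.6, -5.8]
gripper_width: 0.0316
```

```bash
python3 - <<'E'
from h import *
to([.5065,-.1027,.317],43)
s=get_image("side");cv2.imwrite("pics/s4.png",s[:,:,::-1])
t=get_image("top");crop("top","g4t",300,150,120,110,5,t)
o,p,R=tool();ovd=__import__("ovd").ovd;ovd("d4",p+[0,0,-.043],cv2.imread("pics/s4.png"),315,150,60,90,8)
E
```

```text
t 9.75 pos [ 0.473 -0.065  0.315] q [ 0.753  0.151 -0.81   1.876  0.114  1.161  0.662] shift [-0.033  1.26  -0.044] turn [-0.024 -0.047  0.074] F [-0.259  0.601 -5.82 ] w 0.031555073670791065
```

View pics/d4.png

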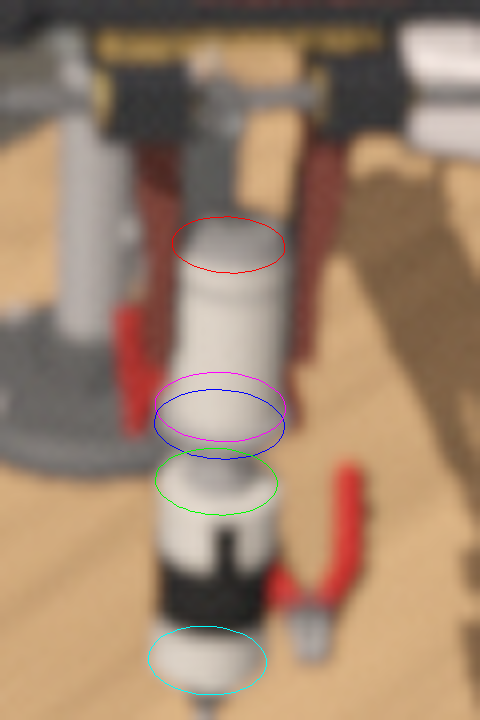

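View pics/g4t.png

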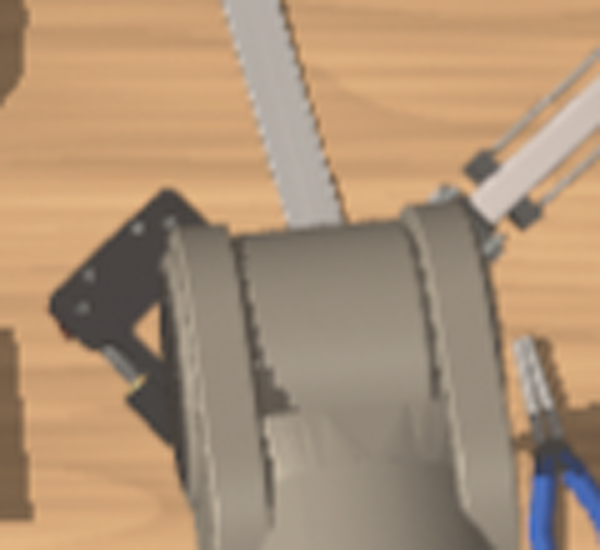

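Request:
drive_tool(
  increments=[
    [0,0.1,-0.08,0,0,0,0],
    [0,0.12,0,0,0,0,0],
    [0,0.12,0,0,0,0,0],
    [0,0.1,0,0,0,0,0],
    [0,0,0,0,0,0,0],
  ],
)

```text
t: 10.35
tool_pos: [0.4857, -0.0783, 0.3191]
orientation: [-0.002, 0.929, 0.371, 0.002]
wrist_force: [-0.2, 0.3, -6.1]
gripper_width: 0.0317
```

```bash
python3 - <<'E'
from h import *
to([.5065,-.1027,.318],43)
E
```

```text
t 10.35 pos [ 0.486 -0.078  0.319] q [ 0.754  0.178 -0.799  1.842  0.133  1.176  0.671] shift [-0.043  0.8    0.025] turn [-0.02  -0.048  0.084] F [-0.243  0.283 -6.148] w 0.031663185157219866
```

Request:
drive_tool(
  increments=[
    [-0.02,0.12,0,0,0,0,0],
    [0,0.12,0,0,0,0,0],
    [0,0.1,0,0,0,0,0],
    [0,0,0,0,0,0,0],
  ],
)

```text
t: 10.75
tool_pos: [0.4953, -0.0898, 0.3188]
orientation: [-0.002, 0.929, 0.37, 0.002]
wrist_force: [-0.7, 0.1, -5.9]
gripper_width: 0.0313
```

```bash
python3 - <<'E'
from h import *
to([.5065,-.1027,.318],43)
s=get_image("side");cv2.imwrite("pics/s5.png",s[:,:,::-1])
o,p,R=tool();ovd=__import__("ovd").ovd;ovd("d5",p+[0,0,-.043],cv2.imread("pics/s5.png"),310,140,60,90,8)
E
```

```text
t 10.75 pos [ 0.495 -0.09   0.319] q [ 0.756  0.201 -0.79   1.819  0.148  1.182  0.678] shift [-0.018  0.427  0.018] turn [-0.024 -0.046  0.081] F [-0.682  0.146 -5.934] w 0.031313359041075066
```

View pics/d5.png

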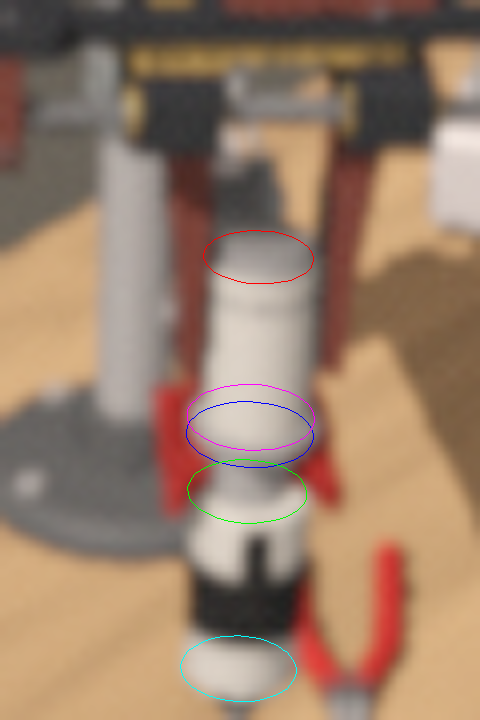

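Request:
drive_tool(
  increments=[
    [0,0.1,0,0,0,0,0],
    [0,0.1,0,0,0,0,0],
    [0,0.08,0,0,0,0,0],
    [0,0,0,0,0,0,0],
  ],
)

```text
t: 11.2
tool_pos: [0.5033, -0.0982, 0.3187]
orientation: [-0.002, 0.929, 0.371, 0.002]
wrist_force: [-0.0, -0.4, -6.2]
gripper_width: 0.0314
```

```bash
python3 - <<'E'
from h import *
to([.5065,-.1027,.318],43)
s=get_image("side");cv2.imwrite("pics/s6.png",s[:,:,::-1])
o,p,R=tool();ovd=__import__("ovd").ovd;ovd("d6",p+[0,0,-.043],cv2.imread("pics/s6.png"),310,140,60,90,8)
E
```

```text
t 11.2 pos [ 0.503 -0.098  0.319] q [ 0.755  0.22  -0.784  1.8    0.161  1.188  0.683] shift [-0.021  0.137  0.017] turn [-0.027 -0.045  0.087] F [-0.026 -0.374 -6.153] w 0.031436776668430616
```

View pics/d6.png

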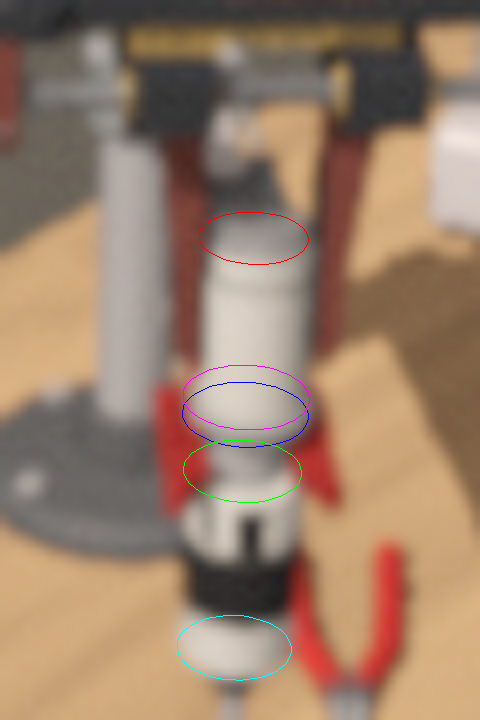

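Request:
drive_tool(
  increments=[
    [0,0.06,0,0,0,0,0],
    [0,0.05,0,0,0,0,0],
    [0,0,0,0,0,0,0],
  ],
)

```text
t: 11.55
tool_pos: [0.5064, -0.1011, 0.3187]
orientation: [-0.002, 0.929, 0.371, 0.002]
wrist_force: [-0.9, 0.2, -4.8]
gripper_width: 0.0315
```

```bash
python3 - <<'E'
from h import *
to([.5065,-.1027,.318],43)
E
```

```text
t 11.55 pos [ 0.506 -0.101  0.319] q [ 0.754  0.227 -0.781  1.792  0.165  1.19   0.685] shift [-0.024  0.031  0.016] turn [-0.03  -0.043  0.092] F [-0.851  0.206 -4.78 ] w 0.03153471134168229
```

Request:
drive_tool(
  increments=[
    [0,0.04,0,0,0,0,0],
    [0,0.04,0,0,0,0,0],
    [0,0,0,0,0,0,0],
  ],
)

```text
t: 11.85
tool_pos: [0.5086, -0.1034, 0.3186]
orientation: [-0.002, 0.929, 0.371, 0.001]
wrist_force: [-1.1, -0.1, -5.0]
gripper_width: 0.0317
```

Request:
drive_tool(
  increments=[
    [0,0,0,0,0,0,0],
  ],
)

```text
t: 11.95
tool_pos: [0.5086, -0.1033, 0.3186]
orientation: [-0.003, 0.929, 0.371, 0.001]
wrist_force: [-0.5, 0.1, -5.5]
gripper_width: 0.0316
```

```bash
python3 - <<'E'
from h import *
to([.5065,-.1027,.318],43)
s=get_image("side");cv2.imwrite("pics/s7.png",s[:,:,::-1])
o,p,R=tool();ovd=__import__("ovd").ovd;ovd("d7",p+[0,0,-.043],cv2.imread("pics/s7.png"),310,140,60,90,8)
crop("top","g7t",300,110,220,150,3.5)
E
```

```text
t 11.95 pos [ 0.509 -0.103  0.319] q [ 0.754  0.232 -0.779  1.787  0.169  1.193  0.686] shift [-0.026 -0.047  0.016] turn [-0.035 -0.042  0.095] F [-0.455  0.145 -5.46 ] w 0.031633086746791265
```

View pics/d7.png

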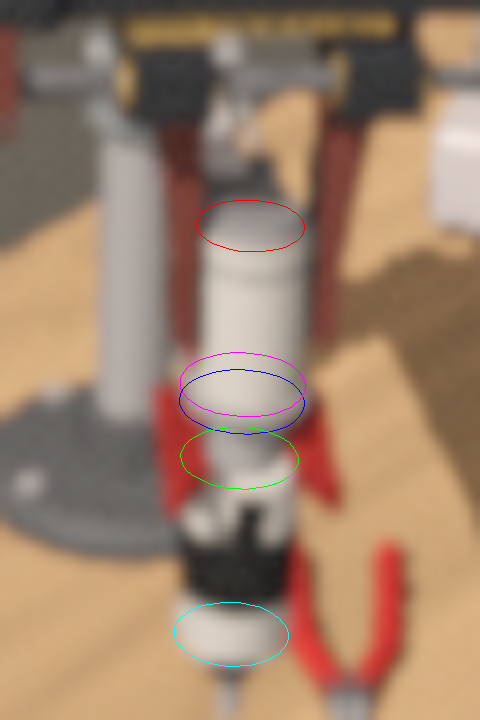

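View pics/g7t.png

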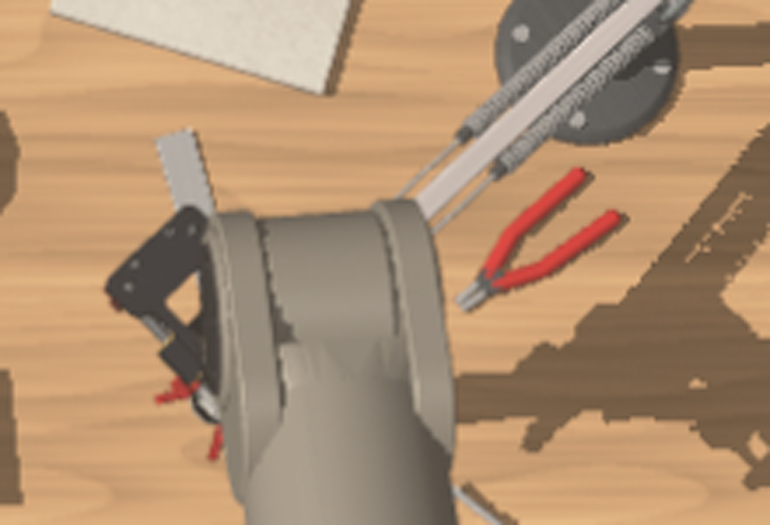

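Request:
drive_tool(
  increments=[
    [0,0.03,0.06,0,0,0,0],
    [0,0.03,0,0,0,0,0],
    [0,0,0,0,0,0,0],
  ],
)

```text
t: 12.35
tool_pos: [0.5091, -0.1034, 0.3158]
orientation: [-0.004, 0.928, 0.372, 0.0]
wrist_force: [-1.7, 0.9, -5.3]
gripper_width: 0.0318
```

Request:
drive_tool(
  increments=[
    [0,0.02,0,0,0,0,0],
    [0,0,0,0,0,0,0],
  ],
)

```text
t: 12.55
tool_pos: [0.5093, -0.1034, 0.3156]
orientation: [-0.005, 0.928, 0.372, -0.0]
wrist_force: [-2.8, 2.5, -3.9]
gripper_width: 0.0316
```

```bash
python3 - <<'E'
from h import *
to([.5065,-.1027,.318],43)
E
```

```text
t 12.55 pos [ 0.509 -0.103  0.316] q [ 0.752  0.239 -0.779  1.786  0.171  1.192  0.685] shift [-0.037 -0.062 -0.059] turn [-0.081 -0.029  0.113] F [-2.774  2.546 -3.871] w 0.0316179977896247
```

Request:
drive_tool(
  increments=[
    [0,-0.05,0.03,-0.08,0,0,0],
    [0,0,0.04,0,0,0,0],
    [0,0,0,0,0,0,0],
  ],
)

```text
t: 12.85
tool_pos: [0.5088, -0.1029, 0.3129]
orientation: [0.001, 0.928, 0.372, 0.003]
wrist_force: [-1.8, 1.5, -5.0]
gripper_width: 0.0316
```

Request:
drive_tool(
  increments=[
    [0,0,0,0,0,0,0],
  ],
)

```text
t: 12.95
tool_pos: [0.5087, -0.103, 0.3128]
orientation: [0.001, 0.928, 0.372, 0.003]
wrist_force: [-0.7, 1.7, -6.0]
gripper_width: 0.0317
```

```bash
python3 - <<'E'
from h import *
to([.5065,-.1027,.318],43)
E
```

```text
t 12.95 pos [ 0.509 -0.103  0.313] q [ 0.75   0.234 -0.779  1.799  0.177  1.175  0.679] shift [-0.035 -0.043 -0.131] turn [ 0.034 -0.039  0.106] F [-0.693  1.7   -5.987] w 0.03174412834707302
```

Request:
drive_tool(
  increments=[
    [0,-0.04,0,0,0,0,0],
    [0,0,0,0,0,0,0],
    [0,0,0,0,0,0,0],
  ],
)

```text
t: 13.25
tool_pos: [0.5081, -0.1027, 0.313]
orientation: [0.002, 0.928, 0.371, 0.003]
wrist_force: [0.2, 0.1, -6.4]
gripper_width: 0.0315
```

```bash
python3 - <<'E'
from h import *
to([.5065,-.1027,.318],43)
E
```

```text
t 13.25 pos [ 0.508 -0.103  0.313] q [ 0.751  0.231 -0.779  1.801  0.177  1.174  0.678] shift [-0.029 -0.027 -0.126] turn [ 0.052 -0.043  0.099] F [ 0.164  0.077 -6.376] w 0.03148352006056484
```

Request:
drive_tool(
  increments=[
    [0,-0.03,0,0.03,0,0,0],
    [0,0,0.05,0,0,0,0],
    [0,0,0,0,0,0,0],
  ],
)

```text
t: 13.55
tool_pos: [0.5075, -0.1022, 0.3109]
orientation: [0.0, 0.929, 0.371, 0.003]
wrist_force: [-0.0, 0.4, -6.6]
gripper_width: 0.0318
```

Request:
drive_tool(
  increments=[
    [0,0,0.05,0,0,0,0],
    [0,0,0,0,0,0,0],
  ],
)

```text
t: 13.75
tool_pos: [0.5075, -0.1023, 0.3087]
orientation: [0.0, 0.929, 0.371, 0.003]
wrist_force: [-0.1, 0.3, -5.8]
gripper_width: 0.0318
```

```bash
python3 - <<'E'
from h import *
to([.5065,-.1027,.318],43)
E
```

```text
t 13.75 pos [ 0.507 -0.102  0.309] q [ 0.75   0.235 -0.779  1.807  0.178  1.167  0.676] shift [-0.023 -0.008 -0.234] turn [ 0.026 -0.043  0.094] F [-0.073  0.302 -5.775] w 0.03175831198061694
```

Request:
drive_tool(
  increments=[
    [0,0,0.04,0,0,0,0],
    [0,0,0,0,0,0,0],
  ],
)

```text
t: 13.95
tool_pos: [0.5077, -0.1022, 0.3072]
orientation: [0.001, 0.929, 0.371, 0.003]
wrist_force: [0.5, 0.6, -3.4]
gripper_width: 0.0319
```

Request:
drive_tool(
  increments=[
    [0,0,0.04,0,0,0,0],
    [0,0,0,0,0,0,0],
  ],
)

```text
t: 14.15
tool_pos: [0.5077, -0.1019, 0.3059]
orientation: [0.001, 0.929, 0.371, 0.003]
wrist_force: [-0.1, 0.3, -3.0]
gripper_width: 0.0315
```

Request:
drive_tool(
  increments=[
    [0,0,0.04,0,0,0,0],
    [0,0,0,0,0,0,0],
  ],
)

```text
t: 14.35
tool_pos: [0.5077, -0.1016, 0.3044]
orientation: [0.0, 0.929, 0.371, 0.003]
wrist_force: [-1.0, -0.3, -2.6]
gripper_width: 0.0317
```

```bash
python3 - <<'E'
from h import *
to([.5065,-.1027,.318],43)
s=get_image("side");cv2.imwrite("pics/s8.png",s[:,:,::-1])
o,p,R=tool();ovd=__import__("ovd").ovd;ovd("d8",p+[0,0,-.043],cv2.imread("pics/s8.png"),310,140,60,90,8)
E
```

```text
t 14.35 pos [ 0.508 -0.102  0.304] q [ 0.748  0.239 -0.779  1.813  0.181  1.158  0.672] shift [-0.039 -0.    -0.339] turn [ 0.029 -0.048  0.098] F [-1.021 -0.254 -2.594] w 0.031720280317714324
```

View pics/d8.png

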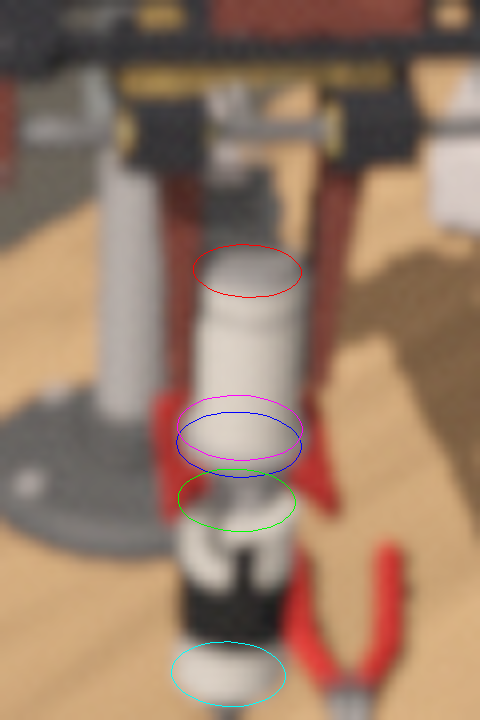

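Vertical contact came at TCP z ≈ 0.308, which is the height expected for the seat face (lips would be 0.312). The arm is now sinking with the collar inside the lips. I'll ease it down, following the arc outwards.

Request:
drive_tool(
  increments=[
    [0,-0.015,0.08,0,0,0,0],
    [0,-0.015,0.08,0,0,0,0],
    [0,-0.01,0.08,0,0,0,0],
    [0,-0.01,0.08,0,0,0,0],
  ],
)

```text
t: 14.8
tool_pos: [0.5066, -0.1001, 0.2913]
orientation: [0.001, 0.929, 0.371, 0.003]
wrist_force: [-1.4, -1.1, -2.5]
gripper_width: 0.0314
```

```bash
cat > st.py <<'E'
from h import *
to([.5065,-.1027,.308],43)
o=observe();p=np.array(o['tool_pos']);s=.308-p[2]
d=np.array([np.cos(np.deg2rad(133)),np.sin(np.deg2rad(133))])
print("sink",s,"outward want",np.sqrt(.09-(.0545-s)**2)-np.sqrt(.09-.0545**2)-.0003,"is",(p[:2]-[.5065,-.1027])@d,"Fd",o['wrist_force'][:2]@d,"Fl",o['wrist_force'][:2]@[d[1],-d[0]],"M",o['wrist_torque'])
E
python3 st.py
```

```text
t 14.8 pos [ 0.507 -0.1    0.291] q [ 0.742  0.248 -0.778  1.834  0.191  1.13   0.659] shift [-0.044  0.047 -0.418] turn [ 0.038 -0.051  0.096] F [-1.36  -1.14  -2.539] w 0.03144384718716658
sink 0.016717521922548106 outward want 0.002303246679559912 is 0.001813775942079882 Fd 0.09426574455520531 Fl -1.7722740045948917 M [ 0.108  0.163 -0.027]
```

Request:
drive_tool(
  increments=[
    [-0.03,-0.02,0.08,0,0,0,0],
    [-0.02,-0.01,0.08,0,0,0,0],
    [0,-0.01,0.08,0,0,0,0],
    [0,-0.01,0.08,0,0,0,0],
  ],
)

```text
t: 15.2
tool_pos: [0.5046, -0.1001, 0.2777]
orientation: [0.001, 0.929, 0.371, 0.004]
wrist_force: [-1.0, 0.3, -1.9]
gripper_width: 0.0317
```

```bash
python3 st.py
```

```text
t 15.2 pos [ 0.505 -0.1    0.278] q [ 0.74   0.257 -0.776  1.857  0.2    1.098  0.651] shift [-0.005  0.084 -0.757] turn [ 0.054 -0.067  0.097] F [-0.956  0.34  -1.901] w 0.03173479054221636
sink 0.03030597150714387 outward want 0.003714772781417042 is 0.0031831536090462433 Fd 0.9005802115999875 Fl -0.4670582090935458 M [ 0.009 -0.055  0.007]
```

Request:
drive_tool(
  increments=[
    [-0.01,-0.03,0.08,0.02,-0.03,0,0],
    [0,-0.01,0.08,0,0,0,0],
    [0,-0.01,0.08,0,0,0,0],
    [0,0,0.08,0,0,0,0],
    [0,0,0.08,0,0,0,0],
  ],
)

```text
t: 15.7
tool_pos: [0.5039, -0.0997, 0.2609]
orientation: [0.002, 0.929, 0.371, 0.003]
wrist_force: [-0.5, -1.1, -0.3]
gripper_width: 0.0315
```

```bash
python3 st.py
```

```text
t 15.7 pos [ 0.504 -0.1    0.261] q [ 0.73   0.274 -0.771  1.879  0.218  1.067  0.633] shift [ 0.001  0.107 -1.177] turn [ 0.055 -0.042  0.092] F [-0.487 -1.107 -0.304] w 0.03153714715676501
sink 0.04710825862953866 outward want 0.004600872369916987 is 0.004006119143680633 Fd -0.47808294387240324 Fl -1.11115497807052 M [-0.108 -0.059 -0.   ]
```

Request:
drive_tool(
  increments=[
    [0,0,0,0,0,0,0],
  ],
)

```text
t: 15.8
tool_pos: [0.5038, -0.0997, 0.2604]
orientation: [0.002, 0.929, 0.371, 0.003]
wrist_force: [0.1, -1.1, -1.5]
gripper_width: 0.0314
```

Request:
drive_tool(
  increments=[
    [0,0,0,0,0,0,0],
  ],
)

```text
t: 15.9
tool_pos: [0.5038, -0.0998, 0.2604]
orientation: [0.002, 0.929, 0.371, 0.003]
wrist_force: [0.4, -0.6, -0.5]
gripper_width: 0.0316
```

Request:
drive_tool(
  increments=[
    [0,0,0,0,0,0,0],
  ],
)

```text
t: 16.0
tool_pos: [0.5038, -0.0998, 0.2605]
orientation: [0.002, 0.929, 0.371, 0.003]
wrist_force: [0.5, -0.6, -1.7]
gripper_width: 0.0323
```

Request:
drive_tool(
  increments=[
    [0,0,0,0,0,0,0],
  ],
)

```text
t: 16.1
tool_pos: [0.5038, -0.0998, 0.2606]
orientation: [0.002, 0.929, 0.371, 0.003]
wrist_force: [-0.1, -0.9, -2.1]
gripper_width: 0.0315
```

Request:
drive_tool(
  increments=[
    [0,0,0,0,0,0,0],
  ],
)

```text
t: 16.2
tool_pos: [0.5038, -0.0998, 0.2607]
orientation: [0.002, 0.929, 0.371, 0.003]
wrist_force: [-0.4, -1.2, -0.9]
gripper_width: 0.0314
```

```bash
python3 st.py
```

```text
t 16.2 pos [ 0.504 -0.1    0.261] q [ 0.73   0.274 -0.771  1.879  0.219  1.067  0.633] shift [ 0.004  0.106 -1.183] turn [ 0.053 -0.039  0.091] F [-0.406 -1.187 -0.894] w 0.031394516456064475
sink 0.047330730003890265 outward want 0.004606272974558201 is 0.003984693011011122 Fd -0.5911413352126658 Fl -1.1063182559150726 M [-0.13  -0.058  0.015]
```

Request:
drive_tool(
  increments=[
    [-0.02,0,0.08,0,0,0,0],
    [0,0,0.08,0,0,0,0],
    [0,0,0.08,0,0,0,0],
    [0,0.01,0.08,0,0,0,0],
    [0,0,0.08,0,0,0,0],
  ],
)

```text
t: 16.7
tool_pos: [0.5037, -0.1002, 0.2438]
orientation: [0.002, 0.929, 0.371, 0.003]
wrist_force: [-0.0, -0.2, 0.2]
gripper_width: 0.0316
```

Request:
drive_tool(
  increments=[
    [0,0,0,0,0,0,0],
  ],
)

```text
t: 16.8
tool_pos: [0.5037, -0.1003, 0.2433]
orientation: [0.002, 0.929, 0.371, 0.003]
wrist_force: [-0.5, -0.5, -0.1]
gripper_width: 0.0316
```

Request:
drive_tool(
  increments=[
    [0,0,0,0,0,0,0],
  ],
)

```text
t: 16.9
tool_pos: [0.5036, -0.1003, 0.2432]
orientation: [0.002, 0.929, 0.371, 0.003]
wrist_force: [-0.2, 0.1, 0.3]
gripper_width: 0.0315
```

Request:
drive_tool(
  increments=[
    [0,0,0,0,0,0,0],
  ],
)

```text
t: 17.0
tool_pos: [0.5037, -0.1003, 0.2433]
orientation: [0.002, 0.929, 0.371, 0.003]
wrist_force: [-0.7, 0.1, 0.0]
gripper_width: 0.0317
```

Request:
drive_tool(
  increments=[
    [0,0,0,0,0,0,0],
  ],
)

```text
t: 17.1
tool_pos: [0.5037, -0.1004, 0.2433]
orientation: [0.002, 0.929, 0.371, 0.003]
wrist_force: [0.6, 0.1, -1.0]
gripper_width: 0.0317
```

Request:
drive_tool(
  increments=[
    [0,0,0,0,0,0,0],
  ],
)

```text
t: 17.2
tool_pos: [0.5036, -0.1003, 0.2434]
orientation: [0.002, 0.929, 0.371, 0.003]
wrist_force: [0.8, 0.9, -0.0]
gripper_width: 0.0317
```

```bash
python3 st.py
```

```text
t 17.2 pos [ 0.504 -0.1    0.243] q [ 0.722  0.293 -0.765  1.9    0.236  1.033  0.618] shift [ 0.019  0.101 -1.614] turn [ 0.05  -0.042  0.093] F [ 0.777  0.929 -0.012] w 0.031658877129918765
sink 0.06458231574762058 outward want 0.004522479577715977 is 0.0036783601670009013 Fd 0.14913079183622735 Fl 1.202051625731805 M [-0.048  0.009  0.006]
```

```bash
cat > avg.py <<'E'
from h import *
import sys
F=[]
for i in range(int(sys.argv[1])):
    im=get_image("side"); F.append(np.r_[observe()['wrist_force'],observe()['tool_pos']])
F=np.array(F); print(observe()['t'],F.mean(0).round(4),F[:,:3].std(0)/len(F)**.5)
cv2.imwrite("pics/%s.png"%sys.argv[2],im[:,:,::-1])
E
python3 avg.py 40 s9
```

```text
19.2 [-0.2199 -0.1869 -0.404   0.5037 -0.1003  0.2434] [0.08705615 0.06353706 0.06283568]
```

Request:
drive_tool(
  increments=[
    [0,0,0.08,0,0,0,0],
    [0,0,0.08,0,0,0,0],
    [0,0,0.04,0,0,0,0],
    [0,0,0,0,0,0,0],
    [0,0,0,0,0,0,0],
  ],
)

```text
t: 19.7
tool_pos: [0.5041, -0.1005, 0.2347]
orientation: [0.002, 0.929, 0.371, 0.003]
wrist_force: [-0.3, -0.5, -0.4]
gripper_width: 0.0316
```

```bash
python3 avg.py 40 s10; python3 st.py
```

```text
21.7 [ 0.0972 -0.2652 -0.1031  0.5041 -0.1005  0.2348] [0.06127213 0.06952112 0.07891089]
t 21.7 pos [ 0.504 -0.101  0.235] q [ 0.717  0.304 -0.761  1.909  0.247  1.015  0.609] shift [ 0.016  0.092 -1.831] turn [ 0.057 -0.047  0.093] F [-0.238 -0.116 -0.857] w 0.03141374621575964
sink 0.0732621976471049 outward want 0.004104674341761505 is 0.0032262621612566024 Fd 0.0773929963327136 Fl -0.253774801923233 M [-0.071 -0.021 -0.008]
```

Request:
drive_tool(
  increments=[
    [0,0,0.07,0,0,0,0],
    [0,0,0,0,0,0,0],
    [0,0,0,0,0,0,0],
    [0,0,0,0,0,0,0],
  ],
)

```text
t: 22.1
tool_pos: [0.5043, -0.1007, 0.2317]
orientation: [0.002, 0.929, 0.371, 0.004]
wrist_force: [0.5, 0.7, 0.3]
gripper_width: 0.0315
```

```bash
python3 avg.py 60 s11; python3 st.py; python3 - <<'E'
from h import *
o,p,R=tool();ovd=__import__("ovd").ovd;ovd("d11",p+[0,0,-.043],cv2.imread("pics/s11.png"),305,165,70,95,8)
E
```

```text
25.1 [ 0.2062 -0.3092  0.031   0.5043 -0.1007  0.2318] [0.06361625 0.06222718 0.06375845]
t 25.1 pos [ 0.504 -0.101  0.232] q [ 0.715  0.308 -0.76   1.912  0.25   1.009  0.606] shift [ 0.015  0.087 -1.906] turn [ 0.061 -0.049  0.092] F [-0.189  0.086 -0.027] w 0.031661092908702
sink 0.07624857445494937 outward want 0.003902576595681462 is 0.00300534141168427 Fd 0.1915899524920836 Fl -0.07929705793636455 M [-0.11  -0.055 -0.012]
```

View pics/d11.png

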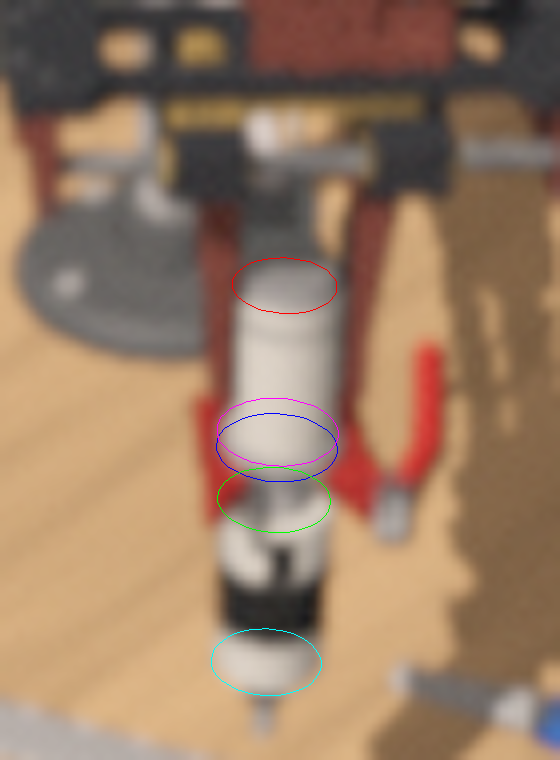

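Wrist Fz now averages +0.03 ± 0.06 N, so the arm carries the whole weight, with a sink of about 76 mm. I'll lower the grip to 3 N and then release.

Request:
drive_tool(
  increments=[
    [0,0,0,0,0,0,0],
    [0,0,0,0,0,0,0],
    [0,0,0,0,0,0,0],
    [0,0,0,0,0,0,0],
  ],
  grip_force=3,
)

```text
t: 25.5
tool_pos: [0.5043, -0.1006, 0.2318]
orientation: [0.002, 0.929, 0.371, 0.004]
wrist_force: [0.2, 0.4, -0.6]
gripper_width: 0.0316
```

```bash
python3 avg.py 30 s12; python3 st.py
```

```text
27.0 [ 0.0672 -0.2133 -0.0127  0.5043 -0.1006  0.2318] [0.07586998 0.08805424 0.08354799]
t 27.0 pos [ 0.504 -0.101  0.232] q [ 0.715  0.308 -0.76   1.912  0.25   1.009  0.605] shift [ 0.013  0.088 -1.905] turn [ 0.061 -0.049  0.093] F [-0.319  0.563 -1.076] w 0.03169594578093799
sink 0.07623635290183142 outward want 0.0039034646867321613 is 0.003046590579477804 Fd 0.6289231549968083 Fl 0.15079615141795802 M [-0.162 -0.083 -0.015]
```

Still balanced. I'll open in small steps.

Request:
drive_tool(
  increments=[
    [0,0,0,0,0,0,0.38],
    [0,0,0,0,0,0,0.4],
    [0,0,0,0,0,0,0.45],
    [0,0,0,0,0,0,0.5],
    [0,0,0,0,0,0,0.55],
  ],
)

```text
t: 27.5
tool_pos: [0.5043, -0.1003, 0.2317]
orientation: [0.002, 0.929, 0.371, 0.004]
wrist_force: [-0.1, 0.2, -0.1]
gripper_width: 0.0474
```

Request:
drive_tool(
  increments=[
    [0,0,0,0,0,0,0.65],
    [0,0,0,0,0,0,0.75],
    [0,0,0,0,0,0,0.75],
    [0,0,0,0,0,0,0.75],
  ],
)

```text
t: 27.9
tool_pos: [0.5043, -0.1003, 0.2318]
orientation: [0.002, 0.929, 0.371, 0.004]
wrist_force: [-0.5, 0.5, 0.3]
gripper_width: 0.0655
```

```bash
python3 avg.py 4 s13; python3 - <<'E'
from h import *
o,p,R=tool();ovd=__import__("ovd").ovd;ovd("d13",np.array([.5043,-.1006,.1888]),cv2.imread("pics/s13.png"),305,165,70,95,8)
E
```

```text
28.1 [-0.2387 -0.0614 -0.0545  0.5043 -0.1003  0.2317] [0.29204765 0.26280902 0.27704595]
```

View pics/d13.png

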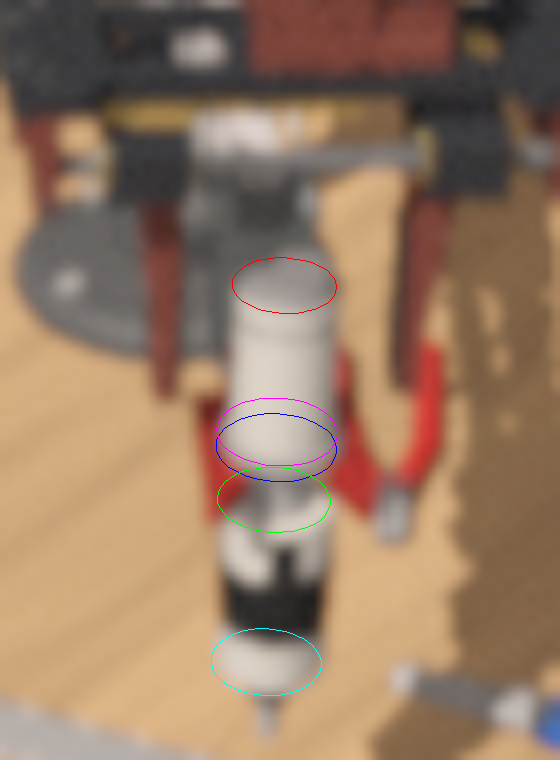

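Request:
drive_tool(
  increments=[
    [0,0,-0.2,0,0,0,0.75],
    [0,0,-0.4,0,0,0,0.75],
    [0,0,-0.5,0,0,0,0.75],
    [0,0,-0.5,0,0,0,0.75],
    [0,0,-0.5,0,0,0,0.75],
  ],
)

```text
t: 28.6
tool_pos: [0.502, -0.0998, 0.3179]
orientation: [-0.0, 0.928, 0.372, 0.002]
wrist_force: [0.3, -0.9, -0.2]
gripper_width: 0.0659
```

Request:
drive_tool(
  increments=[
    [0,-0.1,-0.5,0,0,0,0.75],
    [0,-0.2,-0.5,0,0,0,0.75],
    [0,-0.3,-0.5,0,0,0,0.75],
    [0,-0.3,-0.5,0,0,0,0.75],
    [0,-0.3,-0.5,0,0,0,0.75],
  ],
)

```text
t: 29.1
tool_pos: [0.4677, -0.0644, 0.4249]
orientation: [0.0, 0.929, 0.371, 0.003]
wrist_force: [0.4, 0.8, 0.3]
gripper_width: 0.066
```

Request:
drive_tool(
  increments=[
    [-0.7,0,-0.5,0,0,0,0.75],
    [-0.8,0,-0.3,0,0,0,0.75],
    [-0.8,0,0,0,0,0,0.75],
    [-0.8,0,0,0,0,0,0.75],
    [-0.5,0,0,0,0,0,0.75],
  ],
)

```text
t: 29.6
tool_pos: [0.362, -0.161, 0.4642]
orientation: [0.004, 0.926, 0.377, 0.007]
wrist_force: [-0.0, 0.2, 1.2]
gripper_width: 0.0658
```

Request:
drive_tool(
  increments=[
    [0,0,0,0,0,0,0.75],
    [0,0,0,0,0,0,0.75],
    [0,0,0,0,0,0,0.75],
  ],
)

```text
t: 29.9
tool_pos: [0.3612, -0.1612, 0.4657]
orientation: [0.005, 0.927, 0.376, 0.008]
wrist_force: [-0.1, 0.2, 0.1]
gripper_width: 0.0657
```

```bash
python3 - <<'E'
from h import *
to([.5,-.1,.2],43)
t=get_image("top");s=get_image("side");cv2.imwrite("pics/t14.png",t[:,:,::-1]);cv2.imwrite("pics/s14f.png",s[:,:,::-1])
crop("top","t14c",310,150,120,100,6,t);crop("side","s14",300,150,100,110,6,s)
E
```

```text
t 29.9 pos [ 0.361 -0.161  0.466] q [ 0.982 -0.143 -0.607  1.781 -0.085  1.461  1.158] shift [3.489 1.216 6.698] turn [ 0.144 -0.098  0.189] F [-0.096  0.248  0.128] w 0.0657135048731725
```

View pics/t14c.png

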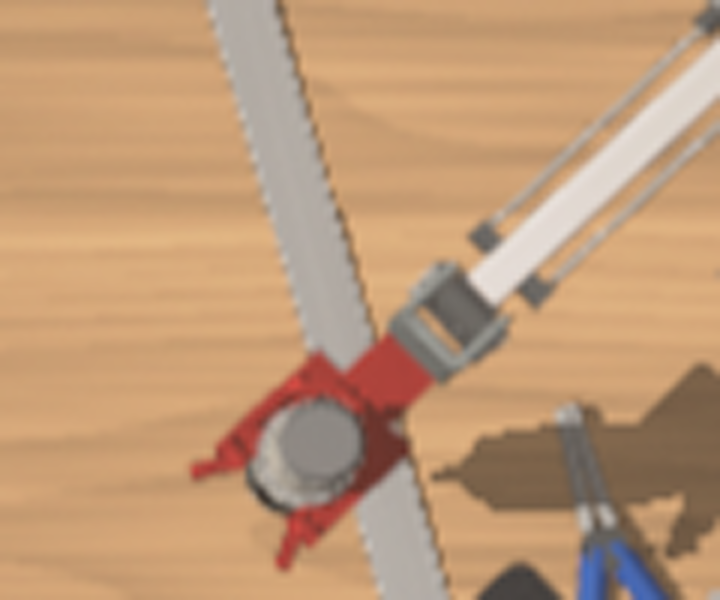

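View pics/s14.png

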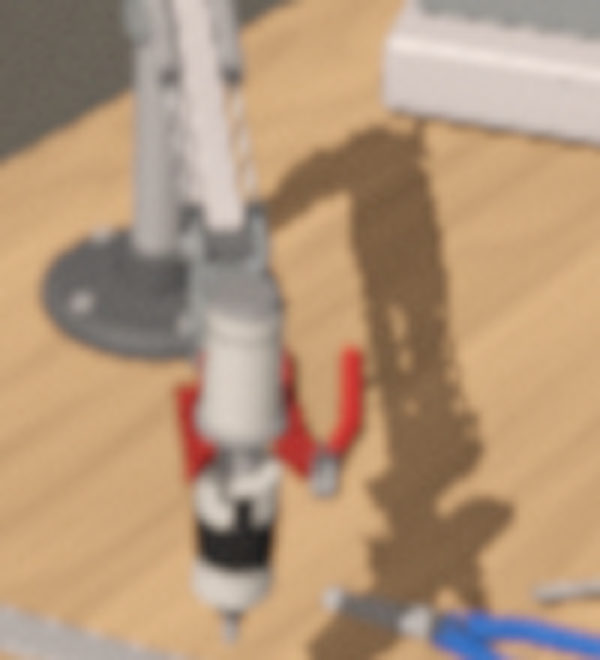

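View pics/t14.png

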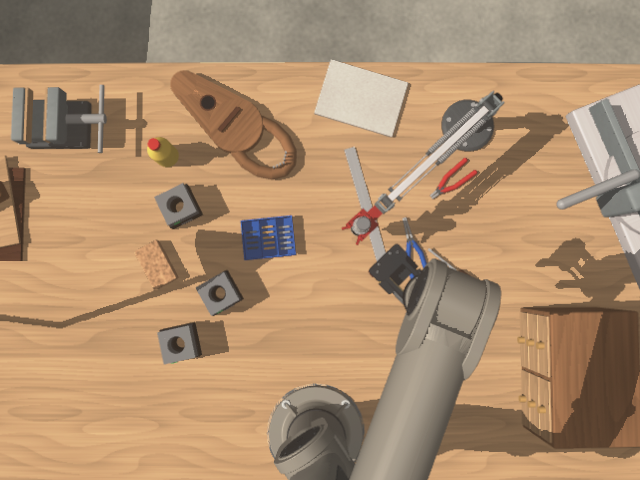

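```bash
python3 - <<'E'
from h import *
from ov import overlay
A=np.deg2rad(133);d=np.array([np.cos(A),np.sin(A)])
S=np.array([.5065,-.1027])+d*.0034; S3=np.array([*S,.189]); print(S3)
t=cv2.imread("pics/t14.png")[:,:,::-1]
overlay("top",t,S3,A,"o14",330,195,70,60,10)
c=cv2.imread("pics/o14.png")
T=np.linspace(0,2*np.pi,50)
for z,r,col in((.06,.016,(0,0,255)),(.006,.019,(255,255,255))):
    q=((proj("top",[S3+[r*np.cos(a),r*np.sin(a),z] for a in T])-[330,195]+.5)*10).astype(int)
    cv2.polylines(c,[q.reshape(-1,1,2)],True,col,1)
cv2.imwrite("pics/o14.png",c)
a=proj("top",[[.5,-.1,.19]])
# motion check
g=[get_image("side")[150:260,300:400].astype(float) for _ in range(6)]
print(observe()['t'],[np.abs(g[i]-g[0]).mean().round(2) for i in range(6)])
E
```

```text
[ 0.50418121 -0.1002134   0.189     ]
30.3 [np.float64(0.0), np.float64(0.83), np.float64(0.83), np.float64(0.83), np.float64(0.83), np.float64(0.84)]
```

View pics/o14.png

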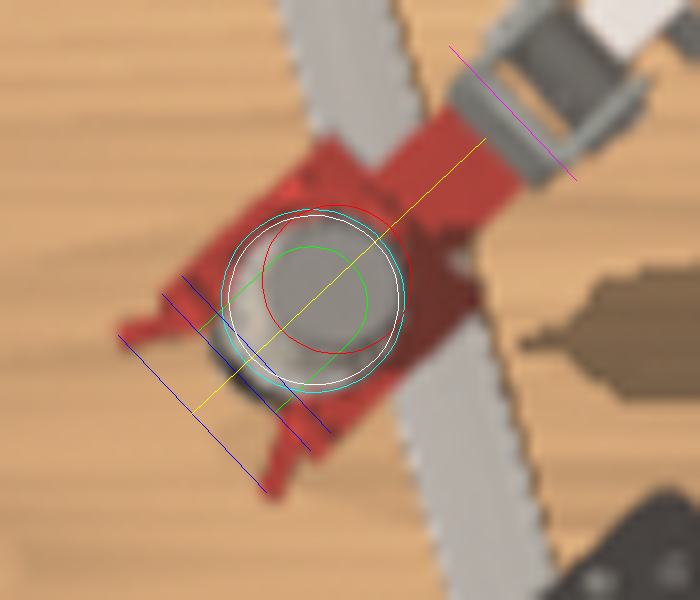

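```bash
python3 -c "
from cell import *
print(observe()['t'],finish_job())"
```

```text
the job is handed in; nothing more can be done
30.3 None
```

The driver hangs by its collar in the yoke, released with the arm carrying its whole weight. I handed the job in at t = 30.3 s.

**What I did:** I took the driver from the farthest dock and slid the neck in through the mouth until it touched the back of the slot. I backed off about 1.5 mm and lowered the collar. It met the seat with the TCP at z ≈ 0.308 m, which fits the seat face at 265 mm rather than the lips. I then eased it down about 76 mm until the wrist carried nothing (+0.03 ± 0.06 N), cut the grip to 3 N, opened in small steps and withdrew.

**Last checks that held:**
- **Seat height:** the seat face is about 189 mm above the bench, between the stops.
- **Release:** the driver did not visibly move when I let go. Successive side pictures afterwards differed only by a constant noise level.
- **Seating:** the yoke and collar overlays match the top picture, and the driver looks upright.
- **Bystanders:** those in view look unmoved in the last top picture. The arm hid the awl, so I could not check it there.

**What disagreed:**
- **Tail position:** the tail sat about 0.7 px (roughly 1 to 1.5 mm) off its predicted place.
- **Side view:** the yoke appeared about 2 px low there before loading. I put both offsets down to calibration.

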